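# Lock, power and start the tube mixer

## Task

Start the tube mixer, using only presses of the closed fingertips: first push the orange lock plunger on the mixer fully down, then press the rocker on the white switch box fully over to its green-dot side, and last press the green start key fully down for a moment and let it come up again. Do not press the red or blue key, do not lift or shove the switch box, and leave everything else standing where it is.

Things in the scene. Friction and masses are not known exactly. Their poses are not given: they have to be found in the camera images.
- lock_top (a point): Centre of the top face of the orange lock plunger (round cap, 28 mm diameter) on the front deck of the tube mixer; moves with the cap. Cap top 87 mm above the table when up, 75 mm when fully down. Behind it (mixer +x) the tube tray's edge, 82 mm high, is 40 mm from its centre and the tubes, to 148 mm, are 55 mm away.
- lock (a joint): Lock plunger travel in m: 0 up, 0.012 fully down (hard stop). No spring: it resists with about 4 N of friction and stays where it is left. It starts 0 to 3 mm down.
- mixer: The tube mixer, a cream box 180 x 200 mm with its deck 60 mm above the table and yellow-capped tubes at its rear, fixed to the table; origin at the centre of its underside, z up; its front (-x of its frame) faces roughly to the robot. The plunger is at (-0.055, 0.055) in its frame.
- rocker_on (a point): Point on the upper face of the rocker's on half (the half with the green dot), 20 mm from its pivot: where to press. Moves with the rocker: about 61 mm above the table when off, 53 mm when on.
- rocker_pivot (a point): Point on the rocker's pivot line, mid-width, 53 mm above the table. The horizontal direction from here to rocker_on points towards the on end. The rocker is grey in a black frame, 60 mm long, 34 mm wide.
- rocker (a joint): Rocker angle in rad: 0 off (on half raised, off half level), 0.4 fully on (on half level, off half raised; hard stop). No spring: about 0.06 N m of friction (3 to 4 N at rocker_on); it stays where it is left.
- switchbox: White switch box carrying the rocker, 120 x 66 mm, 45 mm tall without the rocker, 0.9 kg, standing loose on the table on rubber feet; origin at the centre of its underside; its +x points to the rocker's on end. It may stand left or right and turned any way.
- key_start_top (a point): Centre of the top of the green start key on the control pad (round, 28 mm diameter), 52 mm above the table when up. Moves with the key. The three keys stand in a row 47 mm apart, in any order.
- key_start (a joint): Green key travel in m: 0 up, 0.006 fully down; spring return, about 5 N fully down.
- key_stop_top (a point): Centre of the top of the red stop key, same size: not to be pressed.
- key_stop (a joint): Red key travel in m, as for the green key.
- key_speed_top (a point): Centre of the top of the blue speed key, same size: not to be pressed.
- key_speed (a joint): Blue key travel in m, as for the green key.
- pad: Grey control pad, fixed to the table, 90 x 160 mm, 30 mm tall, carrying the three keys (bodies of the keys reach to 52 mm); origin at the centre of its underside.
- bottle: white reagent bottle with blue cap, 60 mm diameter, 130 mm tall; loose bystander, origin at the centre of its underside.
- amber: small amber bottle with black cap, 46 mm diameter, 90 mm tall; loose bystander, origin at the centre of its underside.
- rack: blue tube rack with capped tubes, 50 x 120 mm, 113 mm tall over the tubes; loose bystander, origin at the centre of its underside.
- cup: white open cup, 64 mm across the rim, 60 mm tall; loose bystander, origin at the centre of its underside.
- jar: small white jar with red lid, 43 mm diameter, 42 mm tall; loose bystander, origin at the centre of its underside.
- marker: teal marker pen lying flat, 132 mm long, 14 mm thick; loose bystander, origin at the centre of its underside.

How it is judged (in metres and radians):
On the way, in this order (a step that is already met when the one before it is completed fails the run):
1. the lock plunger is fully down (value of joint lock above 0.01 m and value of joint rocker below 0.2 rad), for 0.1 s.
2. then the rocker is fully over on its green-dot side (value of joint lock above 0.01 m and value of joint rocker above 0.34 rad), for 0.1 s.
3. then the green start key is pressed fully down (all of step 2 and value of joint key_start above 0.0045 m), for 0.1 s.
At the end, for the whole second after the job is handed in: The lock plunger is at least 10 mm down of 12, the rocker at least 0.34 rad over of 0.4, all three keys are up (within 1.5 mm), and the switch box stands at rest flat on the table within 40 mm of its start (all of step 2 and value of joint each of key_start, key_stop, key_speed below 0.0015 m and linear speed of switchbox below 0.02 m/s and height (world z) of switchbox below 0.006 m and angle between switchbox's own z axis and vertical below 0.05 rad and distance of switchbox from where it was at the start of the episode below 0.04 m); the robot touches nothing.
It fails at once if the red or the blue key is pressed (more than 3 mm) (value of joint any of key_stop, key_speed above 0.003 m).
It fails at once if the green key is pressed (more than 3 mm) before the plunger is down and the rocker is on (value of joint key_start above 0.003 m and (not (value of joint lock above 0.01 m) or not (value of joint rocker above 0.34 rad))).
It fails at once if the rocker is put on (past 0.3 rad) before the plunger is down (value of joint rocker above 0.3 rad and not (value of joint lock above 0.01 m)).
It fails at once if the switch box is lifted (15 mm), tipped (0.3 rad) or shoved (40 mm) (height (world z) of switchbox above 0.015 m or angle between switchbox's own z axis and vertical above 0.3 rad or distance of switchbox from where it was at the start of the episode above 0.04 m).
It fails at once if a bystander is moved by more than 25 mm or tipped over (distance of any of bottle, amber, rack, cup, jar, marker from where it was at the start of the episode above 0.025 m or angle between any of bottle, amber, rack, cup, jar, marker's own z axis and vertical above 0.4 rad).
It also fails if it takes over 45 s, if anything falls off the work surface, if the arm or the gripper's body presses on something with over 40 N, if the wrist force passes 120 N, or if a joint passes its speed limit or range.

## Robot

A 6-joint arm with a two-finger parallel gripper is mounted at the origin on the work surface. World frame = base frame: x ahead of the robot, y to its left, z up, the work surface at z = 0. Lengths are in mm, angles in rad, forces in N, time in s.
With the tool pointing down it reaches from about 275 to 750 mm from the base axis. Payload 10.2 kg.
Tool frame: the origin (TCP) lies on the centre line of the jaws, within the pads' length; the fingertips stand ctrl.tip_reach ahead of it and the grasp point (between the pads) lies 2 mm behind it (ctrl.tip_reach is the distance from the TCP to the fingertips, in mm); z points along the fingers, y is the direction in which the jaws open and shut (so a half turn about z gives the same grasp; the last joint's range is limited). The gripper opens to 85 mm and grips with 20 to 120 N. Pads are 22 mm wide; open, the fingers measure 114 mm over their backs; the gripper's body (76 mm by 85 mm) begins 54 mm behind the grasp point. The pads swing forward as they close: fully open they stand 13 mm farther back than shut.
Start: joints at [1.054, 0.313, 1.498, -0, 1.331, -0.223], TCP at [152.048, 502.506, 248.294] pointing down, gripper open.
Joint ranges: [-2.94, 2.94], [-0.97, 2.17], [0.19, 2.56], [-1.23, 4.37], [0.02, 3.11], [-2.88, 2.88]. Speed limits (rad/s): [2.39, 2.39, 3.01, 3.14, 3.14, 3.14].

## Interface

Orientations are given as a 3x3 rotation matrix whose columns are the frame's x, y, z axes.
In Python, from bench import ctrl, claw, kinematics, telemetry, snapshot, finish_job gives the robot as it stands. Calls block until the motion is done:
- ctrl.goto(position, orientation): joint-space move of the TCP to a pose.
- ctrl.servo_line(position, ori=None, vel=150, f_stop=None): straight line of the TCP; ori=None keeps the orientation; vel is the mean speed in mm/s. With f_stop (N) it stops when the force on the tool has changed by that much, and returns True; else False.
- ctrl.goto_joints(angles): joint-space move.
- claw.move_gripper(opening, force=None): finger opening in mm; force is the grip in N (None keeps the last); returns when the fingers have stopped.
- ctrl.sleep(seconds).
- kinematics.inverse_kinematics(position, orientation): joint angles nearest the present ones, or None.
- telemetry.sense(): the state.
- snapshot(name): name is "side" or "top"; returns a dict with "color" (384x512x3 uint8, red, green, blue), "range_z" (384x512 float32, mm along the optical axis (not along the pixel's ray), 0 where there is no reading), "fx", "fy", "cx", "cy" (pixels), "view" (4x4, takes a point from world to camera coordinates). Camera axes: x right, y down, z forward; pixel columns grow to the right and rows downward; lengths in mm; the calibration is good to about 2 mm. A picture is of the moment at which its call begins.
A pose or a line that the arm cannot do raises ctrl.Unreachable and nothing moves.
- finish_job(): hands the job in, once; it reports no verdict.
The state is a dict: "clock": time; "joint_pos": joint angles; "joint_vel": joint speeds; "joint_torque": joint torques, N m; "tcp_pos": TCP position; "eef_rot": TCP orientation; "contact_force": force on the tool from outside, world axes, zero at the start; "torque": the same for the moment, N m; "opening": finger opening in mm.
Only numpy, scipy, OpenCV 4.12 (cv2) and the standard library are available. Lean on these libraries where they do the work, as an engineer would, in place of code of your own. Each camera call takes 0.05 s, during which the arm holds its last target. There are 200 camera calls.

## Working session

There is one attempt and no reset: what is moved stays moved. The work goes in short steps, each a Python script; the robot and the scene stay as the last script left them, time stands still between calls to the robot, and variables do not carry over. Pictures are saved under pics/ and viewed, about 8 in all and at most 12, crops included, and the job is handed in when it is done.

```bash
mkdir -p pics
cat > h.py <<'E'
import numpy as np, cv2
from bench import ctrl, claw, kinematics, telemetry, snapshot, finish_job
def shot(cam,name):
    s=snapshot(cam); np.savez(f'pics/{name}.npz',**s)
    cv2.imwrite(f'pics/{name}.png',cv2.resize(s['color'][:,:,::-1],None,fx=1.5,fy=1.5,interpolation=cv2.INTER_CUBIC)); return s
def cloud(s):
    z=s['range_z'].astype(float); v,u=np.indices(z.shape)
    P=np.stack([(u-s['cx'])/s['fx']*z,(v-s['cy'])/s['fy']*z,z,np.ones_like(z)],-1)
    W=(P@np.linalg.inv(s['view']).T)[...,:3]; W[z==0]=np.nan; return W
E
python3 - <<'E'
from h import *
for c in('top','side'):
    s=shot(c,c+'1'); print(np.linalg.inv(s['view'])[:3].round(2),s['fx'])
print(ctrl.tip_reach,telemetry.sense()['clock'])
E
```

```text
[[ 2.00000e-02 -9.90000e-01  1.10000e-01  4.78410e+02]
 [-1.00000e+00 -2.00000e-02  1.00000e-02 -1.91500e+01]
 [-1.00000e-02 -1.10000e-01 -9.90000e-01  1.01951e+03]] 383.05575042251
[[ 8.6000e-01 -3.2000e-01  3.9000e-01  8.7250e+01]
 [-5.1000e-01 -5.6000e-01  6.6000e-01 -8.3220e+02]
 [ 0.0000e+00 -7.7000e-01 -6.4000e-01  8.9032e+02]] 406.8675234551358
17.0 0.1
```

View pics/top1.png

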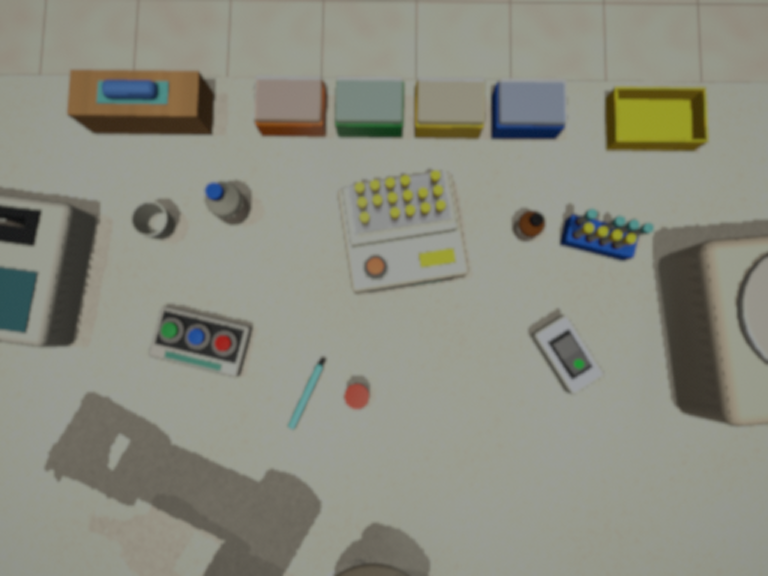

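View pics/side1.png

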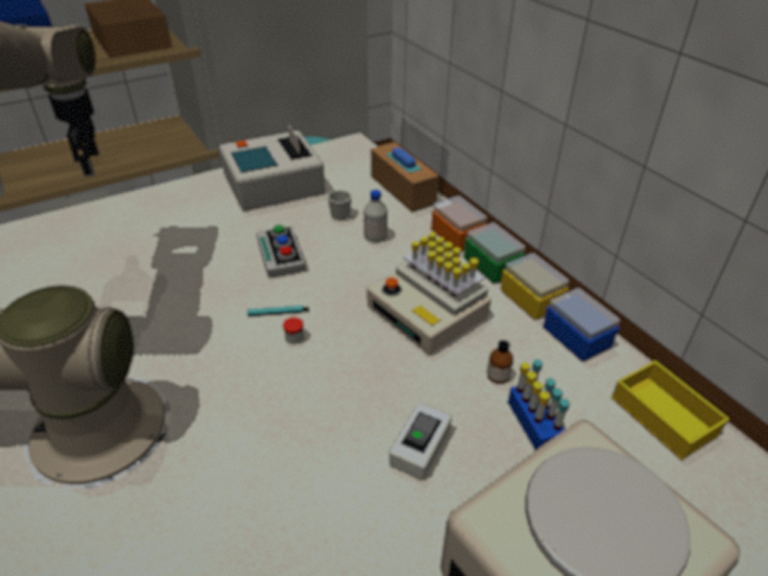

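Top view (768 px wide): orange plunger at (375,266), green/blue/red keys at (171,330)/(197,337)/(222,343). The switch box is around (568,353), with its green dot at (579,364) on the near-right end. I'll measure each in both cameras.

```bash
cat >> h.py <<'E'
def ray(s,u,v,h):
    T=np.linalg.inv(s['view']); d=T[:3,:3]@[(u-s['cx'])/s['fx'],(v-s['cy'])/s['fy'],1]; o=T[:3,3]
    return o+d*(h-o[2])/d[2]
def blob(s,seed,hue,r=14):
    hsv=cv2.cvtColor(s['color'],cv2.COLOR_RGB2HSV).astype(int); x,y=seed
    m=(np.minimum(abs(hsv[...,0]-hue),180-abs(hsv[...,0]-hue))<14)&(hsv[...,1]>110)&(hsv[...,2]>50)
    k=np.zeros_like(m); k[max(0,y-r):y+r,max(0,x-r):x+r]=1; return m&k
E
python3 - <<'E'
from h import *
T=dict(np.load('pics/top1.npz')); S=dict(np.load('pics/side1.npz'))
items=dict(lock=(8,86,(250,177),(261,191)),green=(60,52,(114,220),(186,154)),blue=(112,52,(131,225),(188,160)),red=(0,52,(148,229),(190,168)),dot=(60,62,(386,243),(279,290)))
for n,(hue,h,a,b) in items.items():
    for nm,s,p in(('top',T,a),('side',S,b)):
        m=blob(s,p,hue,11 if nm=='top' else 8); v,u=np.nonzero(m)
        if len(u)==0: print(n,nm,'none');continue
        C=cloud(s)[m]; print(n,nm,len(u),u.mean().round(1),v.mean().round(1),'ray',ray(s,u.mean(),v.mean(),h).round(1),'depth med',np.nanmedian(C,0).round(1))
# box: height cloud near it
for nm,s in(('top',T),('side',S)):
    W=cloud(s); near=(np.hypot(W[...,0]-310,W[...,1]+280)<110)
    m=near&(W[...,2]>38)&(W[...,2]<75)
    P=W[m]; r=cv2.minAreaRect(P[:,:2].astype(np.float32)); print(nm,'box',r,len(P),P[:,2].min(),P[:,2].max())
    if nm=='top':
        for q in cv2.boxPoints(r): print(q)
# mixer
W=cloud(T); m=(W[...,2]>52)&(W[...,2]<68)&(np.hypot(W[...,0]-500,W[...,1]+30)<190)
r=cv2.minAreaRect(W[m][:,:2].astype(np.float32));print('mixer',r)
a=cv2.resize(T['color'][195:275,340:420,::-1],None,fx=5,fy=5,interpolation=cv2.INTER_CUBIC)
b=cv2.resize(S['color'][255:335,245:325,::-1],None,fx=5,fy=5,interpolation=cv2.INTER_CUBIC)
cv2.imwrite('pics/crop.png',np.hstack([a,b]))
E
```

```text
lock top 93 249.9 176.9 ray [608.7   3.1  86. ] depth med [608.6   2.8  84.6]
lock side 55 260.6 188.5 ray [603.3  -5.   86. ] depth med [606.8  -0.9  82.9]
green top 81 112.6 219.6 ray [499.3 349.   52. ] depth med [498.5 347.9  52.2]
green side 20 185.5 152.5 ray [496.3 341.1  52. ] depth med [497.7 343.3  49.5]
blue top 89 130.3 224.0 ray [488.9 303.7  52. ] depth med [489.  303.7  51.9]
blue side 39 187.8 159.0 ray [487.4 299.5  52. ] depth med [488.4 301.   51.1]
red top 94 148.0 228.4 ray [478.6 258.2  52. ] depth med [479.5 258.3  52.3]
red side 46 190.5 166.4 ray [477.6 254.1  52. ] depth med [478.6 254.7  50.9]
dot top 32 385.5 242.3 ray [ 454.  -333.9   62. ] depth med [ 454.7 -334.2   60.8]
dot side 27 277.9 289.3 ray [ 453.2 -335.6   62. ] depth med [ 453.8 -335.3   61.4]
top box ((407.3585510253906, -327.7895202636719), (7.150175094604492, 2.675110101699829), 48.294795989990234) 6 39.14359770838564 46.789380938484214
[ 403.98145 -329.56873]
[ 405.97864 -331.34845]
[ 410.73566 -326.0103 ]
[ 408.73846 -324.2306 ]
side box ((405.76373291015625, -329.5615539550781), (5.538341045379639, 0.025341272354125977), 59.523170471191406) 4 39.85055069535372 44.37386620541031
mixer ((635.6217651367188, -48.082237243652344), (102.8988265991211, 199.93150329589844), 9.92218017578125)
```

View pics/crop.png

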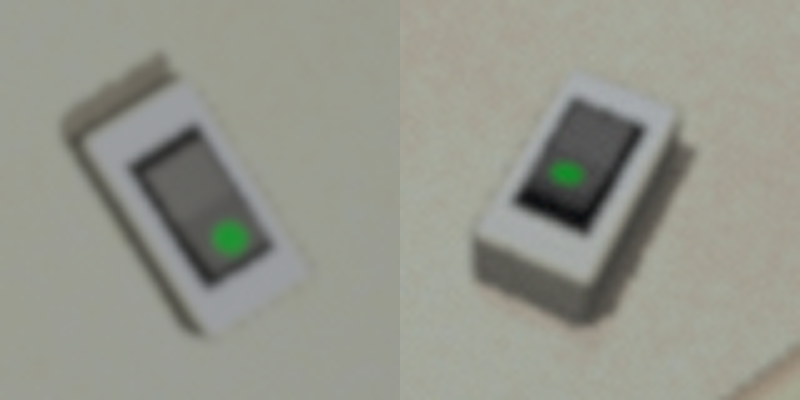

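Keys are 46.5 and 46.7 mm apart (expected 47) and all heights match. In the crop, the box's top corners are at (82,140), (180,80), (312,270) and (213,338), with the dot at (230,237). Next I'll compute the box axis and press the lock plunger.

```bash
cat >> h.py <<'E'
def down(a):  # tool down, jaw axis y at world angle a (folded to +-90 deg of radial-perpendicular by caller)
    y=np.array([np.cos(a),np.sin(a),0]); z=np.array([0,0,-1.]); return np.column_stack([np.cross(y,z),y,z])
def best(p,a):
    q0=np.array(telemetry.sense()['joint_pos']); c=[]
    for k in(0,np.pi):
        q=kinematics.inverse_kinematics(p,down(a+k))
        if q is not None: c.append((np.abs(np.array(q)-q0).max(),a+k))
    return down(min(c)[1])
def press(xy,tip_hi,tip_lo,a,f):
    R=ctrl.tip_reach; o=best([*xy,250],a)
    ctrl.goto([*xy,250],o); ctrl.servo_line([*xy,tip_hi+R],vel=150); ctrl.sleep(.2)
    hit=ctrl.servo_line([*xy,tip_lo+R],vel=25,f_stop=f); s=telemetry.sense()
    print('hit',hit,'tip z',round(s['tcp_pos'][2]-R,1),'xy',np.round(s['tcp_pos'][:2],1),'F',np.round(s['contact_force'],1),'t',s['clock'])
    return hit
E
python3 - <<'E'
from h import *
T=dict(np.load('pics/top1.npz'))
f=lambda c,h:np.array([ray(T,340+x/5-.4,195+y/5-.4,h) for x,y in c])
B=f([(82,140),(180,80),(312,270),(213,338)],45); F=f([(133,165),(197,125),(272,245),(210,287)],47)
ax=(B[2]+B[3]-B[0]-B[1])[:2]; print('box c',B.mean(0),F.mean(0),'len',np.linalg.norm(ax)/2,'w',np.linalg.norm(B[1]-B[0]))
ax/=np.linalg.norm(ax); print('axis',ax,np.degrees(np.arctan2(ax[1],ax[0])),'dot along/across',(np.array([454,-334.3])-B.mean(0)[:2])@ax,np.cross(ax,np.array([454,-334.3])-B.mean(0)[:2]),)
print('bottle',ray(T,150,133,65),'cup',ray(T,101,147,50))
claw.move_gripper(0); print(telemetry.sense()['opening'])
press((608,2),105,72,np.radians(99),25)
shot('top','top2')
ctrl.servo_line([608,2,250],vel=200)
s=shot('top','top3'); C=cloud(s)[blob(s,(250,177),8,11)]; print('cap',len(C),np.nanmedian(C,0),telemetry.sense()['contact_force'])
E
```

```text
box c [ 469.44719318 -323.35276578   45.        ] [ 470.08294203 -325.9680563    47.        ] len 115.41696005526292 w 58.842818688098255
axis [-0.83100367 -0.55626693] -146.20197783574574 dot along/across 18.926258622942164 0.5044291107296441
bottle [720.94491596 260.67057086  65.        ] cup [686.0131114  390.45388236  50.        ]
-0.10852228861955487
hit True tip z 75.0 xy [608.   2.] F [-1.9  0.9  6.6] t 5.6667
cap 66 [604.74395468   2.89924716  75.23287111] [-0.52519168 -0.08406753  0.3522526 ]<stdin>:6: DeprecationWarning: Arrays of 2-dimensional vectors are deprecated. Use arrays of 3-dimensional vectors instead. (deprecated in NumPy 2.0)
```

Plunger is at its stop: tip 75.0 mm, cap reads 75.2 mm. The dot lies 19 mm from the box centre on its axis, as it should. Next, the rocker.

Run:
```python
from h import *
p=(453,-335)
press(p,80,50,np.radians(-146.2+90),20)
ctrl.sleep(.15)
ctrl.servo_line([*p,250],vel=200)
o=best([350,0,300],np.pi/2); ctrl.goto([350,0,300],o)
for c in('top','side'):
    s=shot(c,c+'4')
    C=cloud(s)[blob(s,(386,243) if c=='top' else (279,291),60,11)]; print(c,'dot',len(C),np.nanmedian(C,0))
    m=blob(s,(250,177) if c=='top' else (261,191),8,11); C=cloud(s)[m]; print(c,'cap',len(C),np.nanmedian(C,0))
    (x0,y0)=(340,195) if c=='top' else (245,255)
    im=cv2.resize(s['color'][y0:y0+80,x0:x0+80,::-1],None,fx=5,fy=5,interpolation=cv2.INTER_CUBIC)
    A=im if c=='top' else np.hstack([A,im])
cv2.imwrite('pics/crop4.png',A); print(telemetry.sense()['clock'])
```

```text
hit True tip z 53.0 xy [ 453.  -335.4] F [-3.4  1.3  8. ] t 10.4917
top dot 30 [ 452.31363594 -335.61156115   53.59657505]
top cap 96 [609.74191756   3.11863002  75.23205013]
side dot 30 [ 452.80103127 -335.39846903   53.89433969]
side cap 58 [606.55658503  -1.31273654  73.72584537]
13.125
```

View pics/crop4.png

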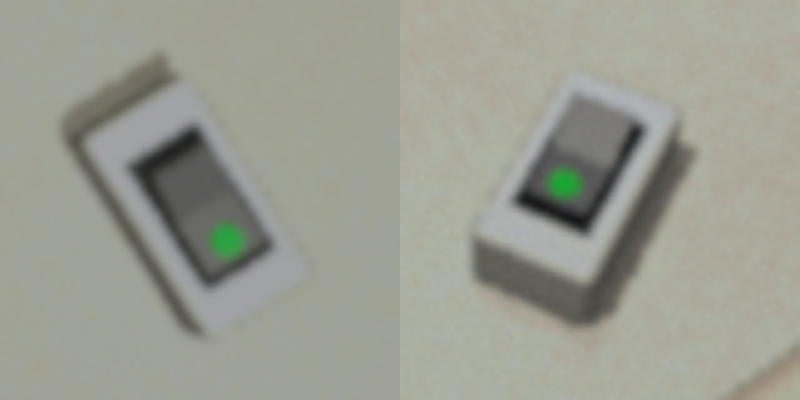

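Box hasn't moved, the rocker is over (dot at 53.7 mm, about 7.3 mm lower) and the cap is still at 75 mm. Last, the green key.

Run:
```python
from h import *
p=(498.5,347.5)
press(p,70,45,np.radians(-77+90+90),15)
for _ in range(3):
    ctrl.sleep(.12); s=telemetry.sense(); print(round(s['tcp_pos'][2]-17,2),np.round(s['contact_force'],1))
ctrl.servo_line([*p,250],vel=150)
ctrl.goto([350,0,300],best([350,0,300],np.pi/2)); ctrl.sleep(.2)
s=shot('top','top5'); S=shot('side','side5')
for n,h,a in(('green',60,(113,220)),('blue',112,(130,224)),('red',0,(148,228)),('dot',60,(386,243)),('lock',8,(250,177))):
    C=cloud(s)[blob(s,a,h,11)]; print(n,len(C),np.nanmedian(C,0).round(1))
print(telemetry.sense()['clock'],telemetry.sense()['contact_force'])
```

```text
hit True tip z 46.1 xy [498.4 347.5] F [-0.9 -0.2  4.7] t 16.9417
46.09 [-1.4 -0.2  5.8]
46.09 [-0.7 -0.   5.7]
46.06 [-1.3 -1.3  5.7]
green 82 [498.5 348.5  52.4]
blue 89 [488.9 303.7  51.7]
red 94 [479.5 258.2  52.3]
dot 30 [ 452.3 -335.6   53.7]
lock 96 [609.9   3.1  75.3]
20.4083 [ 0.48794101 -0.59337847  0.70724931]
```

View pics/top5.png

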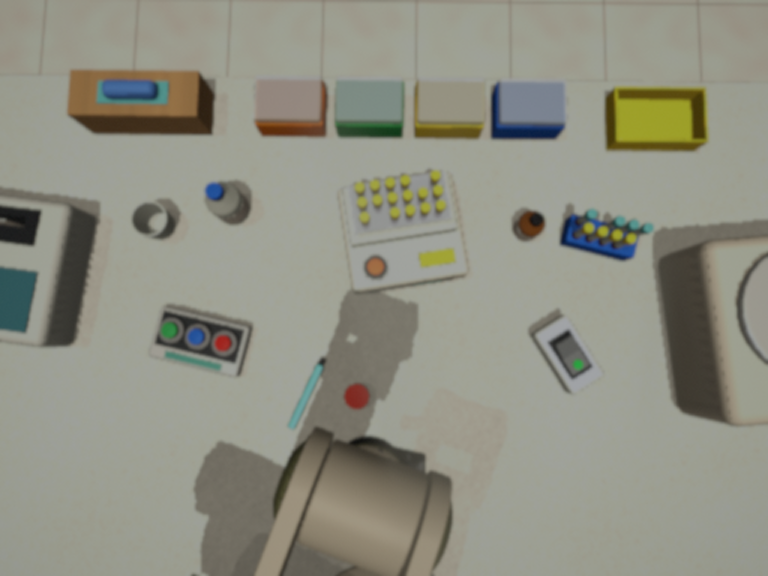

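The green key went down to 46.1 mm (5.9 mm of travel), held at 5.7 N, and is back up at 52.4 mm. Everything else is where it was: jar (357,396), marker (307,393), box (568,353). Handing in.

```bash
python3 -c "
from bench import finish_job; print(finish_job())"
```

```text
the job is handed in; nothing more can be done
None
```

I made the three presses in order with closed fingertips and handed the job in. No verdict came back, but by my measurements every step was met.

| Step | During the press | Final camera check |
|---|---|---|
| Lock plunger | fingertips stopped at 75.0 mm (hard stop) | cap at 75.3 mm, so fully down |
| Rocker | fingertips stopped at 53.0 mm | dot at 53.7 mm, down from about 61 mm, so fully on |
| Green key | held for 0.36 s at 46.1 mm (5.9 of 6 mm travel), 5.7 N | back up at 52.4 mm |

- **Other keys:** the red and blue keys stayed up, at 52.3 and 51.7 mm.
- **Surroundings:** the switch box and the other items look unmoved in the last top picture.
- **Robot:** it was clear of everything after the last press, with about 1 N or less on the tool. The robot's clock stood at 20.4 s of the 45 s allowed.
- **Disagreement:** the side camera placed the plunger and green key 4–9 mm off the top camera. I think it was seeing the sides of the caps, or only part of them, so I aimed by the top camera, and all three presses landed.

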